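# Open the battery bay of a flaw detector

## Robot

A 7-joint arm with a two-finger parallel gripper is mounted at the origin on the work surface. World frame = base frame: x ahead of the robot, y to its left, z up, the work surface at z = 0. Lengths are in mm, angles in rad, forces in N, time in s.
With the tool pointing down it reaches from about 425 to 950 mm from the base axis. Payload 4.7 kg.
Tool frame: the origin (TCP) lies between the finger pads; the fingertips stand 22 mm ahead of it and the grasp point (between the pads) lies 3 mm ahead of it (arm.nose_length is the z of the fingertips in the tool frame, in mm); z points along the fingers, y is the direction in which the jaws open and shut (so a half turn about z gives the same grasp; the last joint's range is limited). The gripper opens to 85 mm and grips with 20 to 120 N. Pads are 22 mm wide; open, the fingers measure 114 mm over their backs; the gripper's body (76 mm by 85 mm) begins 54 mm behind the grasp point. The pads swing forward as they close: fully open they stand 13 mm farther back than shut.
Start: joints at [1.272, 0.469, -0.049, 1.532, 0.024, 1.141, -0.082], TCP at [179.959, -650.585, 253.335] pointing down, gripper open.
Joint ranges: [-2.59, 2.59], [-0.33, 1.99], [-1.39, 1.29], [0.1, 2.45], [-1.04, 4.18], [0.21, 1.99], [-2.66, 2.66]. Speed limits (rad/s): [2.57, 2.57, 3.14, 3.14, 3.14, 3.14, 3.14].

## Interface

Orientations are given as [roll, pitch, yaw] about the fixed x, y, z axes, in that order (R = Rz(yaw) Ry(pitch) Rx(roll)).
In Python, from station import arm gives the robot as it stands.
- The arm moves only by the tool move_arm, never from a script. Its argument "steps" is a list that holds one entry, the list of rows, each a list of 4 numbers: the shift along the tool's x, y, z in mm, then the turn about the tool's z in rad. A call has 1 to 20 rows; each row shifts and turns the commanded pose from where the row before left it, along the tool's axes as they then stand; what a row does not reach is not made up. A row lasts 1/8 s, in which the tool goes at most 62.5 mm and 10.7 degrees, less where a joint would pass 70% of its speed; a pose out of reach is approached as far as the arm can. A call is refused whole if a number of a shift passes 62.5 or a number of a turn 0.188, either way. A call with a gripper value outside its range is refused whole. "gripper" is the finger opening in mm, from 0 to 85.4, set as the call begins (left out, the last holds). The fingers move at their own pace and stop on an object; the grip force is fixed at half the most. Time passes only in rows, so rows that do not move let the fingers close. It gives the time, the measured TCP pose, the force and the opening at its end, in the units of the state.
- arm.sense(): the state, without advancing time (a new reading comes with each control period).
- arm.snapshot(name): name is "side" or "top"; returns (picture, depth): 420x560x3 uint8, red, green, blue; 420x560 float32, mm along the optical axis (not along the pixel's ray), 0 where there is no reading.
- arm.camera_params(name): a dict with "fx", "fy", "cx", "cy" (pixels), "pose" (4x4, takes a point from camera to world coordinates). Camera axes: x right, y up, looking along -z (the intrinsics and any distortion apply to the point x, -y, -z); pixel columns grow to the right and rows downward; lengths in mm; the calibration is good to about 2 mm. A picture is of the moment at which its call begins. camera_params takes no time and is no camera call.
- arm.sign_off(): hands the job in, once; it reports no verdict.
Trained networks look in the newest picture that a camera, given by its name, has taken for a name from the list of things; names that differ only in an ending like _2 or _b are one class to them, and where a whole thing is asked for, a point or a joint stands for the part that bears it (a point fixed in the world has none). Each returns a list of dicts, best first, with "score" (0 to 1); they miss things now and then, are a little off and sometimes report something else, mostly with a low value. They report only what shows in the picture. A call takes as long as a camera call. They do not tell look-alikes from the thing itself.
- arm.spot_in(camera, target): "rect" ([left, top, right, bottom] as shares, 0 to 1, of the picture: columns of its width, rows of its height, round what is visible of it).
The state is a dict: "time_s": time; "joint_pos": joint angles; "joint_velocities": joint speeds; "effort": joint torques, N m; "tool_pos": TCP position; "tcp_rot": TCP orientation; "wrist_force": force on the tool from outside, world axes, zero at the start; "moment": the same for the moment, N m; "grip_width": finger opening in mm.
Only numpy, scipy, OpenCV 4.12 (cv2) and the standard library are available. Lean on these libraries where they do the work, as an engineer would, in place of code of your own. Each camera call takes 0.05 s, during which the arm holds its last target.

## Task

The test instrument lies face down with its battery cover locked by a snap tab. Press the tab all the way in with the fingertips, then push the released cover by its ridge, over the sunken tab, until the battery bay is completely uncovered, and leave it lying flat on the instrument's back. Only press and push: do not lift or tip the cover, do not push it off the instrument, and leave the jar, the steel block and the probe where they are.

Things in the scene. Friction and masses are not known exactly. Their poses are not given: they have to be found in the camera images.
- detector: Flaw detector, fixed, lying face down on a dark pad. Origin on the table under it, z up; the cover slides to its +x, along its length. Head (146 mm wide) x -115 to 60 mm, narrower grip end (116 mm) x 60 to 175. Its grey back panel is 58 mm above the table. Runners 4 mm high, 8 wide, at y +-38 mm carry the cover from x -83 to 131. Low stops, 9 mm above the panel, behind the cover at x -89.
- bay (a point): Centre of the battery bay opening, level with the back panel, at detector x -45, y 0 mm, hidden under the cover at the start. The opening is 66 (x) x 60 (y) mm, with four cells in it. Guides 13.5 mm high stand on the panel on both sides of the seat (detector y +-47 to +-52 mm, x -85 to -5 mm), their lips reaching 4 mm over the cover's long edges.
- tab (a joint): How far the snap tab is pressed in (m): about 0 out, 0.011 fully in. It goes straight down, takes about 5 N all the way, then meets a hard stop; it stays where it is left. From 0.0095 on it no longer blocks the cover; fully in, its top is 2 mm above the panel and the cover, whose underside is 4 mm above the panel, passes over it.
- tab_top (a point): Where to press on the snap tab, on its top: a black block with thin cross lines, 34 mm long (detector x -3 to 31 mm), 30 mm wide, 13 mm above the panel when out. This point (moving with the tab) is at detector x 20, y 0 mm, 25 mm from the cover's edge, so that a fingertip goes down past the cover.
- cover: Black loose plate (the battery cover) 80 (x) x 90 (y) x 5 mm, about 60 g. Origin: centre of its underside; axes as the detector's; seated at detector x -45, y 0, z 62 mm. One grey cross ridge on it: cover x -30 to -22 mm, 60 mm wide, 12 mm above the plate. It must travel at least 75 mm to the detector's +x to uncover the bay, and begins to overhang the runners after 136 mm.
- ridge (a point): Middle of the ridge's upright rear face, which looks to -x of the cover: at cover x -30, y 0 mm, 11 mm above the cover's underside and 6 mm above the plate's top. Push here, to +x of the detector; behind it (to -x) there is free space for a fingertip down to the plate's top.
- gel_jar: Closed white jar of couplant gel, 54 mm across, 85 mm high, loose on the table past the detector's -x end. Origin at the centre of its underside. To be left alone.
- gauge_block: Stepped steel calibration block, 90 x 25 mm, 50 and 30 mm high, loose on the table beside the detector on its +y side. Origin at the centre of its underside. To be left alone.
- probe: Small black probe, 30 x 18 x 16 mm with a 12 mm steel stub on top, loose on the table beside the detector on its -y side. Origin at the centre of its underside. To be left alone.
Not all that is in view belongs to the job. There is more than one size of the cover; the one meant has the size given above.

How it is judged (in metres and radians):
On the way, in this order (a step that is already met when the one before it is completed fails the run):
1. the tab is pressed in (9.5 mm or more) while the cover is still on its seat (value of joint tab above 0.0095 m and x of cover in the frame of detector below -0.038 m), for 0.1 s.
2. the cover is pushed clear of the battery bay (x of cover in the frame of detector above 0.0295 m), for 0.1 s.
At the end, for the whole second after the job is handed in: The cover rests flat (within 0.08 rad) on the instrument's back, its origin 59 to 66 mm above the table and at detector x over 29.5 mm, so that its rear edge is past the bay opening; the tab is in by 9 mm or more (x of cover in the frame of detector above 0.0295 m and value of joint tab above 0.009 m and z of cover in the frame of detector between 0.059 and 0.066 m and angle between cover's own z axis and vertical below 0.08 rad and linear speed of cover below 0.01 m/s); the robot touches nothing.
It fails at once if the cover is lifted more than 10 mm (z of cover in the frame of detector above 0.072 m).
It fails at once if the cover is tipped by more than 0.3 rad (angle between cover's own z axis and vertical above 0.3 rad).
It fails at once if the cover falls off the instrument (z of cover in the frame of detector below 0.045 m).
It fails at once if the jar, the block or the probe is moved by more than 10 mm (distance of any of gel_jar, gauge_block, probe from where it was at the start of the episode above 0.01 m).
It also fails if it takes over 40 s, if anything falls off the work surface, if the arm or the gripper's body presses on something with over 40 N, if the wrist force passes 120 N, or if a joint passes its speed limit or range.

## Working session

There is one attempt and no reset: what is moved stays moved. The work goes in short steps, Python scripts to look and compute and a tool call to move; the robot and the scene stay as the last step left them, time stands still between calls to the robot, and variables do not carry over. Pictures are saved under pics/ and viewed, and the job is handed in when it is done.

Besides the shell and the picture viewer there is one more tool, called after "Emit:" as name([rows], argument=value, ...), one row to a line, values as JSON. move_arm: Moves the arm, as the interface text tells. Its arguments: {"type":"object","properties":{"steps":{"type":"array","items":{"type":"array","items":{"type":"array","items":{"type":"number"}}}},"gripper":{"type":"number"}},"required":["steps"]}

```bash
mkdir -p pics; ls; python3 - <<'E'
from station import arm
import cv2,numpy as np
s=arm.sense();print(s['time_s'],s['tool_pos'],s['tcp_rot'],s['wrist_force'],s['grip_width'])
for n in("side","top"):
    p,d=arm.snapshot(n);cv2.imwrite(f'pics/{n}0.png',p[:,:,::-1]);np.save(f'{n}0.npy',d)
    c=arm.camera_params(n);print(n,c)
    for t in ['detector','cover','tab','ridge','gel_jar']:
        print(t,[(round(r['score'],2),(np.array(r['rect'])*[560,420,560,420]).round(1).tolist()) for r in arm.spot_in(n,t)])
E
```

```text
pics
0.0 [ 179.7684029  -650.06292335  252.24530501] [-3.13960862e+00  6.58436466e-05  2.69784900e-01] [ 0.09028771 -0.00050251  0.44701966] 85.33283981813614
side {'fx': 440.14373184600436, 'fy': 440.14373184600436, 'cx': 283.6369962088122, 'cy': 217.03437751892776, 'pose': array([[-8.91859184e-01,  2.90524539e-01, -3.46673749e-01,
         3.01611153e+02],
       [-4.52212088e-01, -5.56518546e-01,  6.96987328e-01,
         4.46900639e+02],
       [ 9.56155185e-03,  7.78384610e-01,  6.27714885e-01,
         5.15174661e+02],
       [ 0.00000000e+00,  0.00000000e+00,  0.00000000e+00,
         1.00000000e+00]])}
detector [(0.87, [183.0, 185.1, 376.0, 368.4])]
cover [(0.85, [279.9, 198.2, 345.4, 242.2]), (0.56, [402.9, 239.2, 447.8, 273.6])]
tab [(0.97, [280.5, 227.2, 307.7, 250.0])]
ridge [(0.86, [280.5, 198.1, 341.8, 244.7]), (0.71, [272.0, 163.8, 307.6, 186.1]), (0.59, [404.7, 242.2, 442.8, 272.8])]
gel_jar [(0.82, [335.4, 163.3, 363.3, 210.7]), (0.29, [286.1, 229.2, 306.9, 253.8]), (0.22, [184.4, 186.7, 374.7, 366.3])]
top {'fx': 462.6323019236614, 'fy': 462.6323019236614, 'cx': 279.0944094933996, 'cy': 208.56650453548636, 'pose': array([[-8.83198295e-02,  9.74173679e-01, -2.07810615e-01,
         3.75171792e+02],
       [-9.96074253e-01, -8.51235824e-02,  2.42911306e-02,
        -3.79919594e+01],
       [ 5.97419603e-03,  2.09140191e-01,  9.77867419e-01,
         9.63128080e+02],
       [ 0.00000000e+00,  0.00000000e+00,  0.00000000e+00,
         1.00000000e+00]])}
detector [(0.68, [180.3, 195.0, 330.8, 280.2])]
cover [(0.91, [268.4, 212.4, 312.0, 255.4]), (0.62, [350.7, 153.1, 384.6, 186.0]), (0.59, [316.5, 311.1, 345.4, 339.7]), (0.53, [178.2, 198.4, 334.3, 278.9])]
tab [(0.77, [251.3, 226.8, 268.9, 240.3])]
ridge [(0.89, [351.8, 153.2, 382.5, 187.4]), (0.78, [270.7, 216.1, 306.9, 256.9]), (0.71, [315.2, 311.7, 347.4, 344.0])]
gel_jar [(0.67, [341.9, 221.8, 375.7, 253.7])]
```

View pics/side0.png

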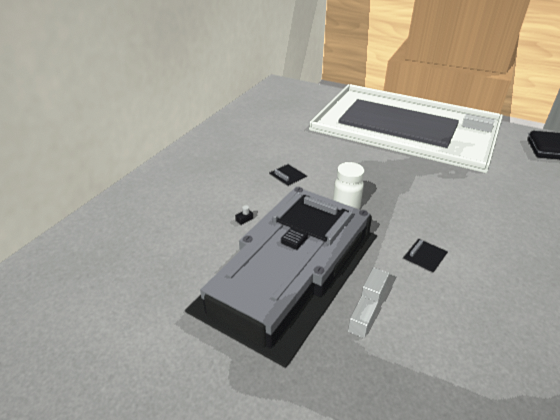

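View pics/top0.png

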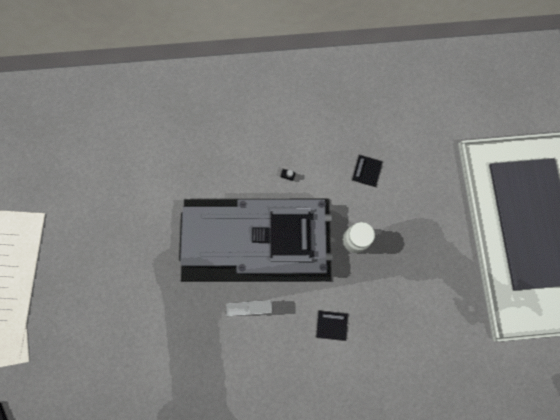

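```bash
python3 - <<'E'
import cv2
p=cv2.imread('pics/top0.png')[180:300,165:385];cv2.imwrite('pics/top0z.png',cv2.resize(p,None,fx=3.6,fy=3.6,interpolation=2))
E
```

```text
(no output)
```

View pics/top0z.png

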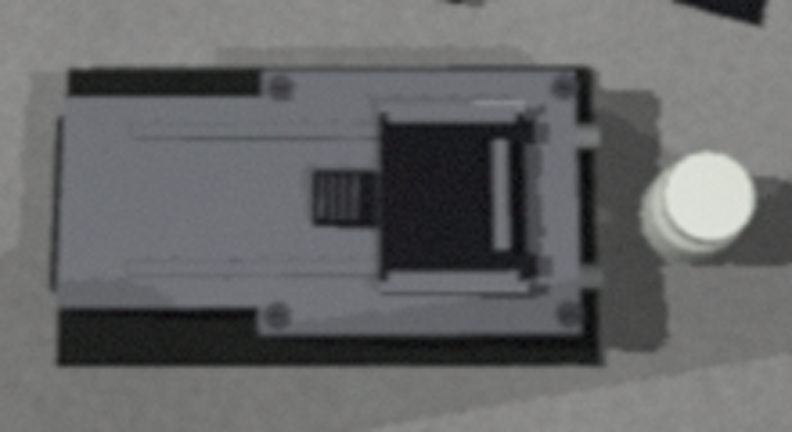

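```bash
cat > h.py <<'E'
from station import arm
import numpy as np,cv2
def cloud(n,d):
    c=arm.camera_params(n);v,u=np.mgrid[0:420,0:560]
    P=np.stack([(u-c['cx'])/c['fx']*d,-(v-c['cy'])/c['fy']*d,-d],-1)
    return P@c['pose'][:3,:3].T+c['pose'][:3,3]
def proj(n,P):
    c=arm.camera_params(n);q=(np.atleast_2d(P)-c['pose'][:3,3])@c['pose'][:3,:3]
    return np.stack([c['cx']+c['fx']*q[:,0]/-q[:,2],c['cy']-c['fy']*q[:,1]/-q[:,2]],1)
E
cat > fit.py <<'E'
from h import *
from scipy.optimize import minimize
gx,gy=np.meshgrid(np.arange(-140,200,2.),np.arange(-100,101,2.))
res=[]
for n in('top','side'):
    d=np.load(n+'0.npy');P=cloud(n,d)
    ok=(d>0)&(P[...,2]>52)&(P[...,2]<64)
    lab=cv2.connectedComponentsWithStats(((d>0)&(P[...,2]>40)&(P[...,2]<85)).astype(np.uint8))
    k=lab[1][235,215] if n=='top' else lab[1][300,250]
    det=(lab[1]==k)
    Q=P[det];print(n,det.sum(),'panel z',np.median(Q[:,2]),Q.min(0),Q.max(0))
    # silhouette: model point in image, z=58
    m=cv2.GaussianBlur(((d>0)&(P[...,2]>50)&det).astype(np.float32),(0,0),1.0)
    inside=((gx>=-115)&(gx<=60)&(abs(gy)<=73))|((gx>60)&(gx<=175)&(abs(gy)<=58))
    def cost(p):
        c,s=np.cos(p[2]),np.sin(p[2])
        W=np.stack([p[0]+c*gx-s*gy,p[1]+s*gx+c*gy,0*gx+58],-1).reshape(-1,3)
        uv=proj(n,W).astype(np.float32)
        v=cv2.remap(m,uv[:,0],uv[:,1],cv2.INTER_LINEAR).ravel()
        return np.mean(np.abs(v-inside.ravel()))
    c0=Q[:,:2].mean(0); c0=[c0[0],c0[1]-30]
    b=min((minimize(cost,[*c0,a],method='Nelder-Mead',options=dict(initial_simplex=[[*c0,a],[c0[0]+15,c0[1],a],[c0[0],c0[1]+15,a],[*c0,a+.1]],xatol=.05,fatol=1e-6)) for a in(1.45,1.57,1.7)),key=lambda r:r.fun)
    print(n,b.x,b.fun);
    o,a=b.x[:2],b.x[2];R=np.array([[np.cos(a),-np.sin(a)],[np.sin(a),np.cos(a)]])
    L=np.c_[(Q[:,:2]-o)@R,Q[:,2]]
    r=L[(L[:,2]>75)&(L[:,2]<84)&(abs(L[:,1])<40)];print('ridge top (exp -71,0,79)',len(r),r.mean(0),r.min(0),r.max(0))
    t=L[(L[:,2]>67.5)&(abs(L[:,1])<25)&(L[:,0]>-8)&(L[:,0]<45)];print('tab top (exp 14,0,71)',len(t),t.mean(0),t.min(0),t.max(0))
    im=cv2.imread(f'pics/{n}0.png')
    for q,col in [((-75,0,73),(0,0,255)),((20,0,71),(0,255,0)),((-85,45,67),(255,255,0)),((-85,-45,67),(255,255,0)),((-5,45,67),(255,255,0)),((-5,-45,67),(255,255,0)),((175,58,58),(255,0,255)),((175,-58,58),(255,0,255)),((-115,73,58),(255,0,255)),((-115,-73,58),(255,0,255))]:
        w=R@np.array(q[:2])+o; u=proj(n,[*w,q[2]])[0]
        cv2.circle(im,tuple(int(round(x*16)) for x in u),20,col,-1,shift=4)
    im=im[180:300,165:385] if n=='top' else im[170:380,170:400]
    cv2.imwrite(f'pics/{n}fit.png',cv2.resize(im,None,fx=2.8 if n=='side' else 3.6,fy=2.8 if n=='side' else 3.6))
E
python3 fit.py
```

```text
top 10024 panel z 59.10079172173073 [ 430.49644763 -164.66182867   40.18115123] [591.92911331 143.95647186  82.99061041]
top [515.47494659 -34.04617776   1.48578934] 0.025543350726366043
ridge top (exp -71,0,79) 131 [-70.34889092  -1.3872298   78.96436271] [-74.21931509 -28.73493852  75.09869936] [-66.06125961  29.54185874  82.99061041]
tab top (exp 14,0,71) 269 [13.31822307 -0.33960238 69.9003572 ] [ -7.84171193 -23.07180872  67.51418245] [31.34101848 24.62703776 73.42557403]
side 12697 panel z 56.51112472007384 [ 426.82639995 -152.58956781   40.00541754] [591.51705654 147.78107217  79.01398397]
side [511.43879501 -27.46068839   1.48509695] 0.02524060755968094
ridge top (exp -71,0,79) 121 [-73.63399402  -0.85807751  76.76986907] [-79.08673049 -31.66733596  75.01307951] [-68.98725378  27.49961681  79.01398397]
tab top (exp 14,0,71) 164 [11.71283515 -1.44577534 68.27839133] [ -5.23763001 -16.29698173  67.51350799] [27.35394208 13.07961756 69.74099563]
```

View pics/topfit.png

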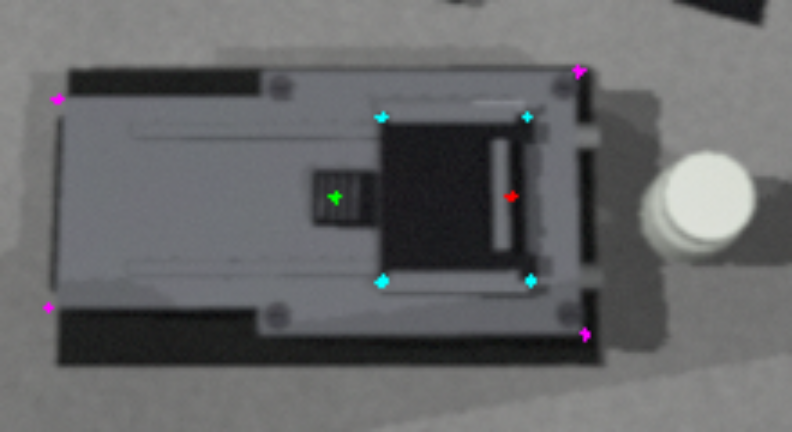

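View pics/sidefit.png

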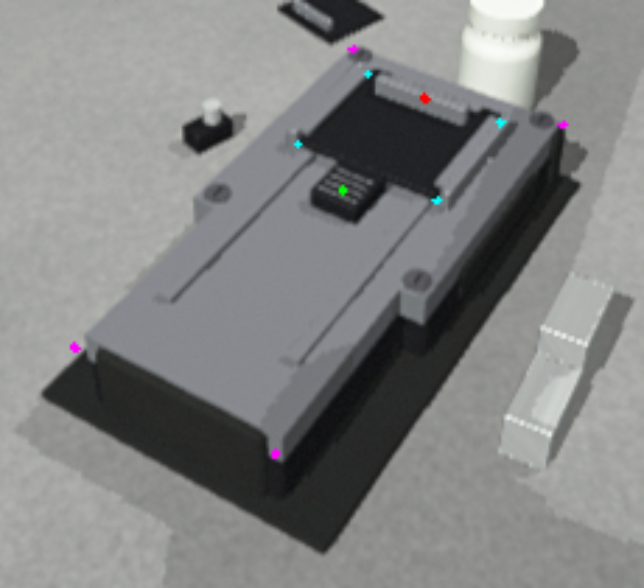

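Emit:
move_arm([
  [[30.8, -32.9, 0, 0], [30.8, -32.9, 0, 0], [30.8, -32.9, 0, 0], [30.8, -32.9, 0, 0], [30.8, -32.9, 0, 0], [30.8, -32.9, 0, 0], [30.8, -32.9, 0, 0], [30.8, -32.9, 0, 0], [30.8, -32.9, 0, 0], [30.8, -32.9, 0, 0], [30.8, -32.9, 0, 0], [30.8, -32.9, 0, 0], [30.8, -32.9, 0, 0], [30.8, -32.9, 0, 0], [30.8, -32.9, 0, 0], [30.8, -32.9, 0, 0], [0, 0, 0, 0]],
], gripper=0)

```text
time_s: 2.72
tool_pos: [515.7, -7.9, 253.7]
tcp_rot: [-3.14, -0.002, 0.277]
wrist_force: [-0.3, -1.2, -0.3]
grip_width: 0.2
```

Emit:
move_arm([
  [[0, 0, 0, -0.15], [0, 0, 0, -0.15], [0, 0, 0, -0.15], [0, 0, 0, -0.15], [0, 0, 0, -0.15], [0, 0, 0, -0.15], [0, 0, 0, -0.15], [0, 0, 0, -0.165], [0, 0, 0, 0]],
])

```text
time_s: 3.85
tool_pos: [514.3, -13.1, 253.3]
tcp_rot: [-3.141, 0.001, 1.481]
wrist_force: [0.1, 0.1, -0.4]
grip_width: 0.0
```

Emit:
move_arm([
  [[0, 0, 28, 0], [0, 0, 28, 0], [0, 0, 28, 0], [0, 0, 28, 0], [0, 0, 24, 0], [0, 0, 0, 0]],
])

```text
time_s: 4.6
tool_pos: [513.2, -12.7, 115.9]
tcp_rot: [-3.138, 0.001, 1.482]
wrist_force: [-0.7, 0.2, -0.3]
grip_width: 0.0
```

```bash
cat > look.py <<'E'
from h import *
import sys
k=sys.argv[1]
for n in('top','side'):
    p,d=arm.snapshot(n);np.save(n+k+'.npy',d);im=p[:,:,::-1]
    im=im[160:300,165:385] if n=='top' else im[130:380,170:420]
    f=3.6 if n=='top' else 2.4
    cv2.imwrite(f'pics/{n}{k}.png',cv2.resize(im,None,fx=f,fy=f,interpolation=2))
print(arm.camera_params('side')['pose'][:3,3]);s=arm.sense();print(s['time_s'],s['tool_pos'],s['wrist_force'])
E
python3 look.py 1
```

```text
[301.61115274 446.90063867 515.17466137]
4.7 [514.99195831 -12.1235727  117.92486413] [-0.28914171  1.28947411  0.01072913]
```

View pics/side1.png

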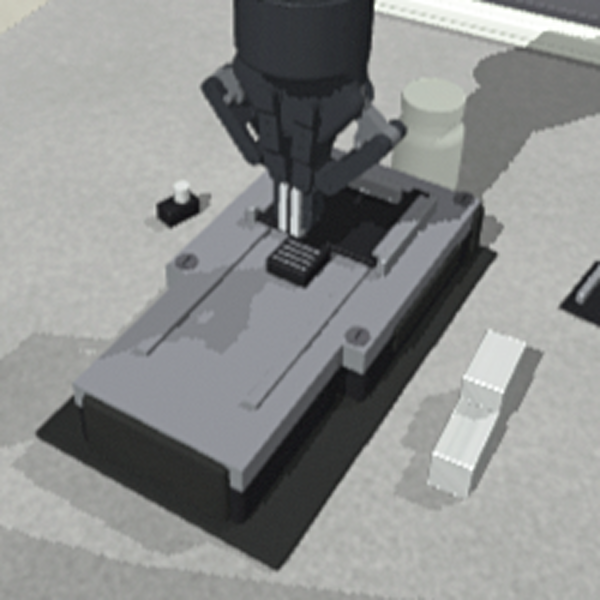

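View pics/top1.png

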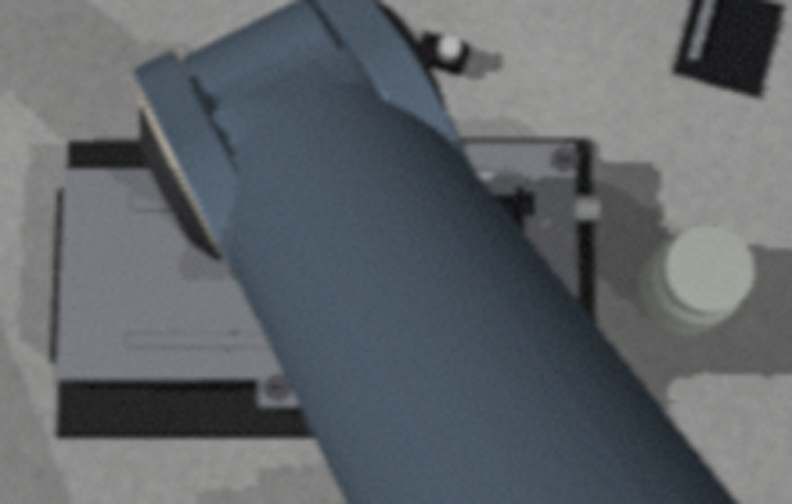

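```bash
python3 - <<'E'
from h import *
im=cv2.imread('pics/side1.png')
s=arm.sense();t=s['tool_pos'];a=s['tcp_rot'][2];print(t,a,arm.nose_length)
R=np.array([[np.cos(a),-np.sin(a)],[np.sin(a),np.cos(a)]])
for z,col in((t[2]-22,(0,0,255)),(71,(0,255,0))):
    W=[[*(t[:2]+R@np.array([x,y])),z] for x,y in((11,14),(11,-14),(-11,-14),(-11,14))]
    q=((proj('side',W)-[170,130])*2.4+.7).round().astype(int);cv2.polylines(im,[q],True,col,1);print(q.tolist())
cv2.imwrite('pics/side1b.png',cv2.resize(im[140:360,180:460],None,fx=2.5,fy=2.5))
E
```

```text
[514.99195831 -12.1235727  117.92486413] 1.4831247124082152 22.0
[[305, 241], [266, 226], [285, 207], [323, 222]]
[[304, 272], [266, 256], [284, 237], [322, 252]]
```

View pics/side1b.png

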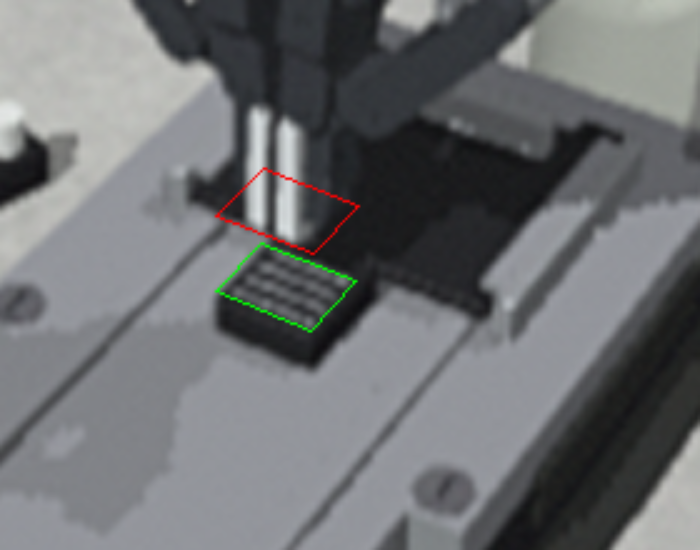

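Emit:
move_arm([
  [[0, 0, 8, 0], [0, 0, 6, 0], [0, 0, 4, 0], [0, 0, 3, 0], [0, 0, 2, 0], [0, 0, 2, 0]],
])

```text
time_s: 5.45
tool_pos: [514.7, -11.9, 92.2]
tcp_rot: [3.141, 0.0, 1.485]
wrist_force: [0.4, -0.7, -0.1]
grip_width: 0.0
```

Emit:
move_arm([
  [[0, 0, 1.5, 0], [0, 0, 1.5, 0], [0, 0, 0, 0]],
])

```text
time_s: 5.82
tool_pos: [514.7, -11.9, 89.5]
tcp_rot: [3.141, 0.0, 1.485]
wrist_force: [-1.3, 0.0, 4.5]
grip_width: 0.0
```

Emit:
move_arm([
  [[0, 0, 1.5, 0], [0, 0, 1.5, 0], [0, 0, 1, 0], [0, 0, 0, 0]],
])

```text
time_s: 6.32
tool_pos: [514.7, -11.9, 85.2]
tcp_rot: [3.141, -0.0, 1.485]
wrist_force: [-0.7, -0.1, 2.3]
grip_width: -0.2
```

Emit:
move_arm([
  [[0, 0, 1, 0], [0, 0, 1, 0], [0, 0, 0, 0]],
])

```text
time_s: 6.7
tool_pos: [514.7, -11.9, 83.2]
tcp_rot: [3.142, -0.0, 1.485]
wrist_force: [-0.3, 0.2, 3.6]
grip_width: 0.3
```

Emit:
move_arm([
  [[0, 0, 1, 0], [0, 0, 0, 0]],
])

```text
time_s: 6.95
tool_pos: [514.7, -11.9, 82.2]
tcp_rot: [3.141, -0.0, 1.485]
wrist_force: [-0.1, -0.4, 3.3]
grip_width: -0.2
```

Emit:
move_arm([
  [[0, 0, 1, 0], [0, 0, 0, 0]],
])

```text
time_s: 7.2
tool_pos: [514.7, -11.9, 82.0]
tcp_rot: [3.141, 0.001, 1.485]
wrist_force: [-2.4, -1.5, 11.6]
grip_width: -0.3
```

Emit:
move_arm([
  [[0, 0, 0.7, 0], [0, 0, 0, 0]],
])

```text
time_s: 7.45
tool_pos: [514.7, -11.9, 81.9]
tcp_rot: [3.141, 0.001, 1.485]
wrist_force: [-5.3, -1.2, 15.6]
grip_width: -0.1
```

Emit:
move_arm([
  [[0, 0, -6, 0], [0, 0, -18, 0], [0, 0, -20, 0], [-20, 0, 0, 0], [-30, 0, 0, 0], [-30, 0, 0, 0], [-25, 0, 0, 0], [-10, 0, 0, 0], [0, 0, 0, 0]],
])

```text
time_s: 8.57
tool_pos: [504.8, -126.6, 124.9]
tcp_rot: [3.141, -0.0, 1.484]
wrist_force: [-0.2, 0.8, -0.0]
grip_width: 0.0
```

```bash
python3 look.py 2; python3 - <<'E'
from h import *
im=cv2.imread('pics/side2.png')
s=arm.sense();t=s['tool_pos'];a=1.485
R=np.array([[np.cos(a),-np.sin(a)],[np.sin(a),np.cos(a)]])
for z,col in((t[2]-22,(0,0,255)),(70,(0,255,0))):
    W=[[*(t[:2]+R@np.array([x,y])),z] for x,y in((11,14),(11,-14),(-11,-14),(-11,14))]
    q=((proj('side',W)-[170,130])*2.4+.7).round().astype(int);cv2.polylines(im,[q],True,col,1)
cv2.imwrite('pics/side2b.png',cv2.resize(im[80:300,220:500],None,fx=2.5,fy=2.5))
E
```

```text
[301.61115274 446.90063867 515.17466137]
8.675 [ 504.98034979 -125.21045971  124.87670524] [-0.4281083   0.35003312 -0.40575574]
```

View pics/side2b.png

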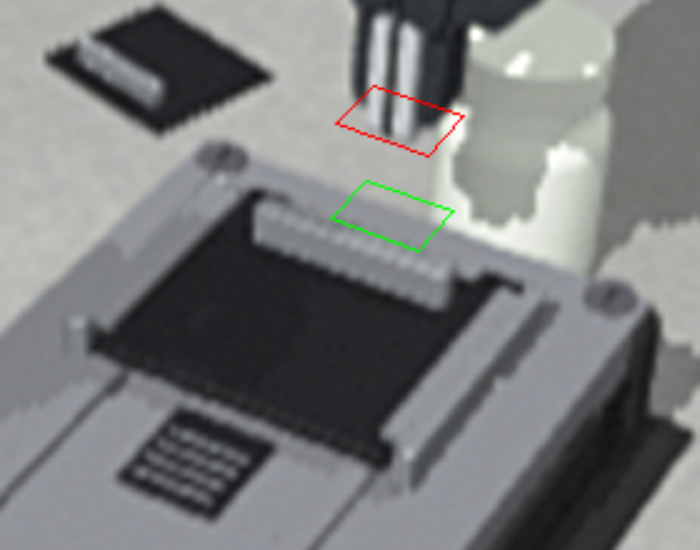

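View pics/top2.png

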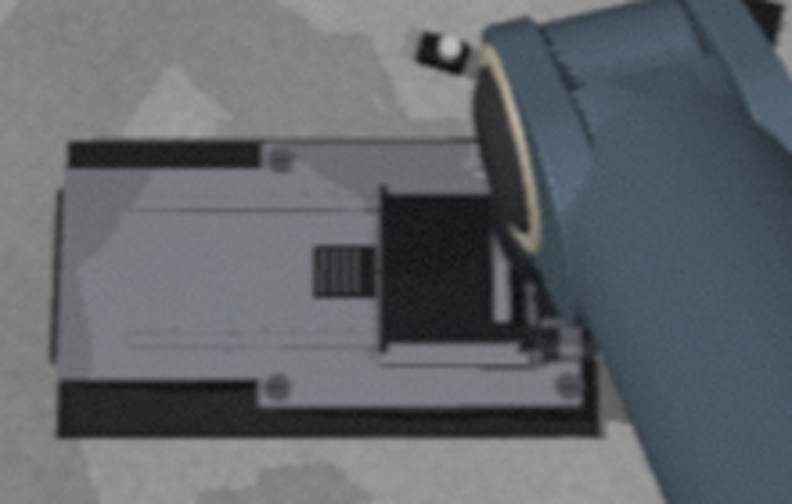

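Emit:
move_arm([
  [[0, 0, 12, 0], [0, 0, 12, 0], [0, 0, 6, 0], [0, 0, 3, 0], [0, 0, 0, 0], [4, 0, 0, 0], [4, 0, 0, 0], [0, 0, 0, 0]],
])

```text
time_s: 9.68
tool_pos: [505.6, -117.9, 91.9]
tcp_rot: [3.141, -0.0, 1.486]
wrist_force: [-0.3, -0.6, -0.5]
grip_width: 0.3
```

Emit:
move_arm([
  [[2, 0, 0, 0], [2, 0, 0, 0], [3, 0, 0, 0], [3, 0, 0, 0], [4, 0, 0, 0], [4, 0, 0, 0]],
])

```text
time_s: 10.42
tool_pos: [507.0, -100.2, 91.6]
tcp_rot: [3.142, 0.0, 1.485]
wrist_force: [-0.1, -0.4, 0.4]
grip_width: 0.1
```

```bash
python3 look.py 3
```

```text
[301.61115274 446.90063867 515.17466137]
10.525 [507.06351688 -99.69406118  91.62932083] [0.32183458 0.03059604 0.21244778]
```

View pics/side3.png

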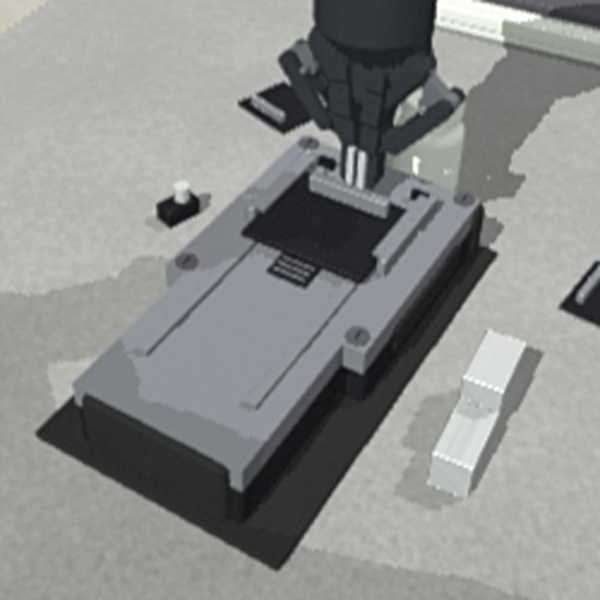

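Emit:
move_arm([
  [[5, 0, 0, 0], [5, 0, 0, 0], [5, 0, 0, 0], [5, 0, 0, 0], [5, 0, 0, 0], [5, 0, 0, 0], [5, 0, 0, 0], [5, 0, 0, 0]],
])

```text
time_s: 11.52
tool_pos: [510.5, -60.4, 91.6]
tcp_rot: [3.142, 0.0, 1.485]
wrist_force: [0.5, 0.4, 0.1]
grip_width: -0.1
```

```bash
python3 look.py 4
```

```text
[301.61115274 446.90063867 515.17466137]
11.625 [510.54327777 -59.88193979  91.70332631] [ 0.46033777  0.0050042  -0.98191714]
```

View pics/side4.png

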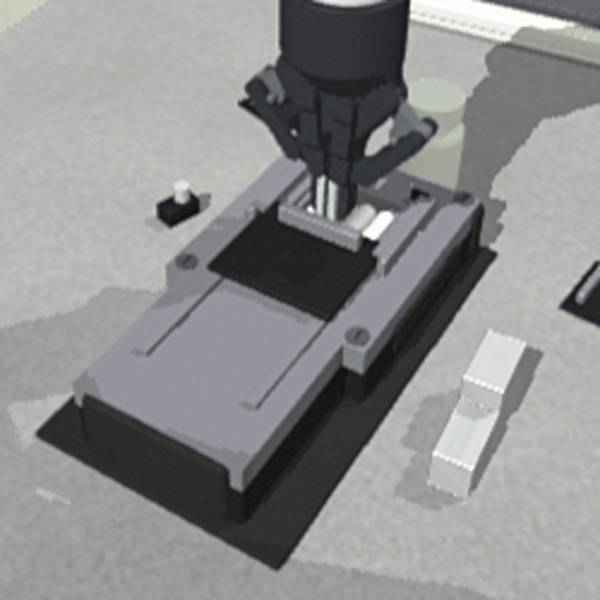

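Emit:
move_arm([
  [[5, 0, 0, 0], [5, 0, 0, 0], [5, 0, 0, 0], [5, 0, 0, 0], [5, 0, 0, 0], [5, 0, 0, 0], [5, 0, 0, 0], [4, 0, 0, 0], [3, 0, 0, 0], [2, 0, 0, 0], [1, 0, 0, 0], [0, 0, 0, 0], [-4, 0, 0, 0], [-6, 0, 0, 0], [0, 0, -15, 0], [0, 0, -25, 0], [0, 0, -25, 0], [0, 0, 0, 0]],
])

```text
time_s: 13.88
tool_pos: [515.0, -25.6, 159.3]
tcp_rot: [3.136, 0.0, 1.485]
wrist_force: [0.1, 0.8, -0.5]
grip_width: 0.1
```

```bash
python3 look.py 5; python3 - <<'E'
from h import *
a=1.485;o=np.array([513.5,-30.7]);R=np.array([[np.cos(a),-np.sin(a)],[np.sin(a),np.cos(a)]])
for n in('side','top'):
    d=np.load(n+'5.npy');P=cloud(n,d);L=np.concatenate([(P[...,:2]-o)@R,P[...,2:]],-1)[d>0]
    r=L[(L[:,2]>73)&(L[:,2]<84)&(abs(L[:,1])<40)&(L[:,0]>0)&(L[:,0]<60)]
    print(n,'ridge (cover x = +26)',len(r),r.mean(0) if len(r) else '')
E
```

```text
[301.61115274 446.90063867 515.17466137]
13.975 [513.36346323 -26.01136986 156.98020078] [-0.28516901 -0.45073983 -0.54086149]
side ridge (cover x = +26) 199 [31.82243286  1.48541801 76.33149064]
top ridge (cover x = +26) 0
```

View pics/side5.png

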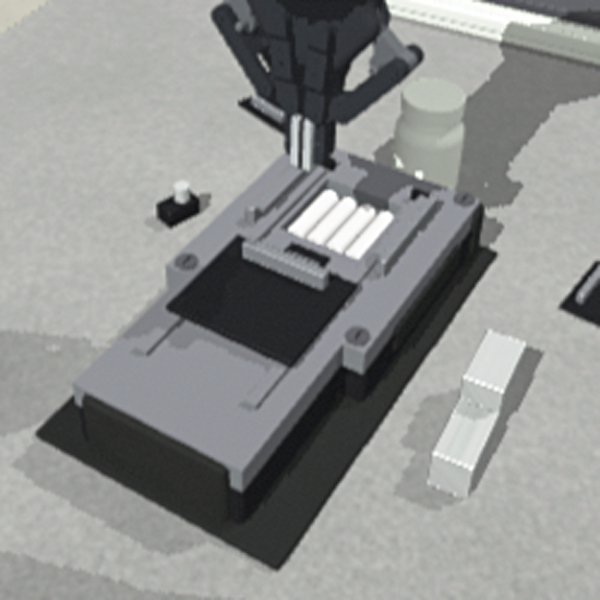

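View pics/top5.png

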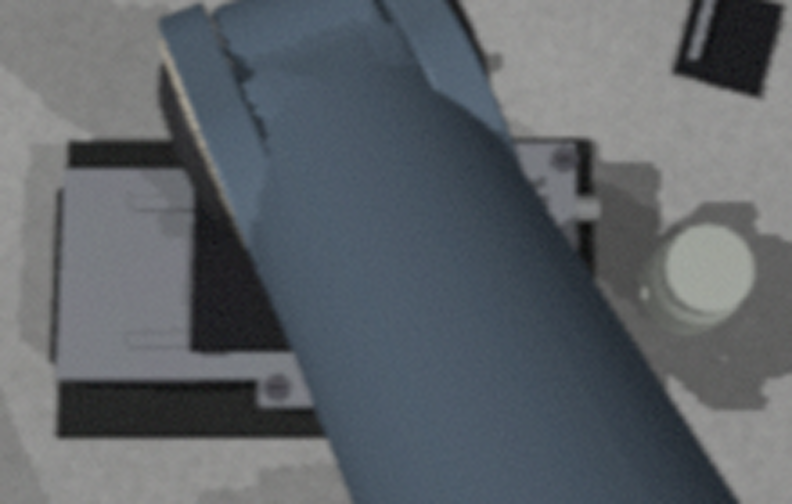

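```bash
python3 -c "
from station import arm
print(arm.sign_off())"
```

```text
the job is handed in; nothing more can be done
None
```

The snap tab is pressed in, and the cover has been pushed by its ridge clear of the battery bay. I handed the job in at about 14 s; the sign-off gives no verdict.

- **Tab:** I pressed with the closed fingers until the force rose from about 4 N to 15 N at a fingertip height of 60 mm. That matches the hard stop 2 mm above the panel. The pictures before the push and at the end show the tab sunken.
- **Cover:** I pushed it about 100 mm. In the last side picture it lies flat and straight on the runners, and all four cells can be seen. The depth data from the side camera put it at detector x of about 58 mm; it needed to be over 29.5 mm, and overhang begins at 91 mm.
- **Jar, block and probe:** none looks moved in the pictures; I did not measure their positions again.
- **Gripper:** it stands about 75 mm clear above the panel, with no contact force.

**Checks that failed or disagreed:**
- The two cameras' fits of the detector position differed by about 4 mm in x and 7 mm in y, so I used their average. Where the fingers met the tab and the ridge agreed with it.
- The arm hid the ridge from the top camera in the last picture, so the final cover position rests on the side camera alone. The cover's front edge does show in the top picture, well forward of its seat.

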